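Hold a moulded spring key at mid-travel with the test probe

TASK

Pull the yellow-handled test probe up out of its black holder, and with the probe's steel tip push the orange spring key down inside its guard tube until the stand's pointer lies in the green band (about 11 of its 20 mm travel), never bottoming the key and keeping the fingers off the stand. Finish while holding it there, still gripping the probe: do not let go or back off. Leave the blue key and the loose mouldings on the bench alone.

Things in the scene. Friction and masses are not known exactly. Their poses are not given: they have to be found in the camera images.
- probe: test probe, 170 mm long, 0.06 to 0.13 kg, upright in the holder (may lean slightly): steel shaft 12 mm diameter, 90 mm long, then a round yellow handle 22 mm diameter, 80 mm long. Origin: centre of the flat lower tip; z towards the handle, whose middle is at z = 130 mm. In the holder the tip is 10 mm above the bench, the handle 100 to 180 mm above it.
- holder: fixed black upright holder for the probe: foot 64 mm diameter, tube 40 mm outside, 20 mm bore, rim 75 mm above the bench, inner floor 10 mm above the bench. Origin: centre of its underside on the bench; z up. Its place varies.
- orange_tower: fixed stand on the bench: grey foot 100 x 80 x 12 mm, upright white guard tube 52 mm outside, 32 mm bore, rim 90 mm above the bench, orange ring at its foot, orange key in the bore. Origin: centre of its underside; z up along the tube; x, y along the foot's 100, 80 mm sides. On its +x and -x sides a white scale; a black pointer goes down with the key; green band = 8 to 14 mm of travel.
- blue_tower: fixed stand on the bench: grey foot 100 x 80 x 12 mm, upright white guard tube 52 mm outside, 32 mm bore, rim 90 mm above the bench, blue ring at its foot, blue key in the bore. Origin: centre of its underside; z up along the tube; x, y along the foot's 100, 80 mm sides. On its +x and -x sides a white scale; a black pointer goes down with the key; green band = 8 to 14 mm of travel.
- orange_key (a joint): travel of the orange spring key in m: 0 at rest (up), 0.020 bottomed, growing as it is pressed straight down. Sprung: about 2 N starts it, about 6.5 N holds it at 0.011, about 10 N bottoms it; it springs back when let go. Green band: 0.008 to 0.014.
- blue_key (a joint): travel of the blue spring key in m: 0 at rest (up), 0.020 bottomed, growing as it is pressed straight down. Sprung: about 2 N starts it, about 6.5 N holds it at 0.011, about 10 N bottoms it; it springs back when let go. To be left alone.
- orange_key_top (a point): centre of the top face of the orange key (a flat disc 28 mm across), in the axis of its guard tube; at rest 68 mm above the bench, that is 22 mm below the guard's rim; moves down with the key
- cap: red stepped plastic cap, 52 mm diameter, 34 mm high; origin at the centre of its underside. Loose bystander on the bench, to be left alone.
- bowl: white plastic bowl, 90 mm rim diameter, 35 mm high; origin at the centre of its underside. Loose bystander on the bench, to be left alone.
- housing: black open moulded housing, 85 x 55 x 24 mm; origin at the centre of its underside. Loose bystander on the bench, to be left alone.
There are look-alikes about, which are no part of the job. Of the things that look like the probe, the smaller one is meant.

How it is judged:
On the way:
1. the gripped probe is lifted until its tip is above the holder's rim (z of probe in the frame of holder above 0.076 m and contact force between the fingers and probe above 1 N), for 0.1 s.
At the end, for the whole second after the job is handed in: Through the last second the orange key stays pressed 7 to 15 mm (green band 8 to 14 mm, with 1 mm grace) by the probe's tip inside the guard (tip within 16 mm of the key's axis and on its face, pressing with more than 2.5 N), the fingers still gripping the probe (value of joint orange_key between 0.007 and 0.015 m and contact force between probe and orange_tower above 2.5 N and contact force between the fingers and probe above 1 N and horizontal distance between probe and orange_key_top below 0.016 m and z of probe in the frame of orange_key_top below 0.006 m); the arm keeps its last pose, push and grip.
It fails at once if a loose moulding (cap, bowl or housing) is moved more than 25 mm (distance of any of cap, bowl, housing from where it was at the start of the episode above 0.025 m).
It fails at once if the orange key is bottomed (travel over 18.5 mm) (value of joint orange_key above 0.0185 m).
It fails at once if the blue key is pressed (travel over 4 mm) (value of joint blue_key above 0.004 m).
It fails at once if the gripper's fingers push on the orange stand or its key (over 1.5 N) (contact force between the fingers and orange_tower above 1.5 N).
It also fails if it takes over 34 s, if anything falls off the work surface, if the arm or the gripper's body presses on something with over 40 N, if the wrist force passes 120 N, or if a joint passes its speed limit or range.

ROBOT

A 6-joint arm with a two-finger parallel gripper is mounted at the origin on the work surface. World frame = base frame: x ahead of the robot, y to its left, z up, the work surface at z = 0. Lengths are in m, angles in rad, forces in N, time in s.
With the tool pointing down it reaches from about 0.3 to 0.85 m from the base axis. Payload 4.2 kg.
Tool frame: the origin (TCP) lies at the very end of the fingers, on their centre line; the grasp point (between the pads) lies 19 mm behind it; z points along the fingers, y is the line along which they close (so a half turn about z gives the same grasp; the last joint's range is limited). The gripper opens to 91 mm and grips with 3 to 60 N. Pads are 32 mm wide; open, the fingers measure 118 mm over their backs; the gripper's body (76 mm by 178 mm) begins 60 mm behind the grasp point.
Start: joints at [-1.334, 0.32, 1.565, -0, 1.257, -0.02], TCP at [0.146, -0.556, 0.214] pointing down, gripper open.
Joint ranges: [-3.11, 3.11], [-0.84, 2.01], [0.21, 2.61], [-1.34, 4.49], [0.05, 2.63], [-2.56, 2.56]. Speed limits (rad/s): [2.57, 2.57, 3.14, 3.14, 3.14, 3.14].

INTERFACE

Orientations are given as a 3x3 rotation matrix whose columns are the frame's x, y, z axes.
In Python, from workcell import * gives the robot as it stands.
- The arm moves only by the tool send_rows, never from a script. Its argument "deltas" is a list of rows, each a list of 7 numbers: the shift along the tool's x, y, z in units of 0.03 m (1.0 is 0.03 m), then the turn, a rotation vector about the tool's x, y, z in units of 180 degrees (1.0 is 180 degrees), then the closure, from 0 (fully open) to 1 (shut). In form: [[x, y, z, ax, ay, az, grip], ...]. A call has 1 to 8 rows; each row shifts and turns the commanded pose from where the row before left it, along the tool's axes as they then stand; what a row does not reach is not made up. A row lasts 1/12 s, in which the tool goes at most 41.7 mm and 7.16 degrees, less where a joint would pass 70% of its speed; a pose out of reach is approached as far as the arm can. A call with a number of a shift or a turn outside -1 to 1 is refused whole. A call with a gripper value outside its range is refused whole. The fingers move at their own pace and stop on an object; "newtons" is the grip in N (left out, the last holds). Time passes only in rows, so rows that do not move let the fingers close. It gives the time, the measured TCP pose, the force, the opening and the grip force at its end, in the units of the state.
- sense(): the state, without advancing time (a new reading comes with each control period).
- grab_frame(name): name is "side" or "top"; returns a dict with "img" (384x512x3 uint8, red, green, blue), "intrinsics" (3x3 intrinsics, pixels), "rvec" (rotation vector, rad) and "tvec" (3), from world to camera coordinates, as OpenCV has them. Camera axes: x right, y down, z forward; pixel columns grow to the right and rows downward; lengths in m; the calibration is good to about 2 mm. A picture is of the moment at which its call begins. There is no depth.
- job_done(): hands the job in; it is judged then, once.
The state is a dict: "t": time; "joint_positions": joint angles; "qd": joint speeds; "joint_torque": joint torques, N m; "position": TCP position; "tool_rot": TCP orientation; "force": force on the tool from outside, world axes, zero at the start; "ft_torque": the same for the moment, N m; "grip_width": finger opening in m; "gripper_force": force on a finger pad.
Only numpy, scipy, OpenCV 4.12 (cv2) and the standard library are available. Lean on these libraries where they do the work, as an engineer would, in place of code of your own. Each camera call takes 0.05 s, during which the arm holds its last target. There are 200 camera calls.

## Working session

There is one attempt and no reset: what is moved stays moved. The work goes in short steps, Python scripts to look and compute and a tool call to move; the robot and the scene stay as the last step left them, time stands still between calls to the robot, and variables do not carry over. Pictures are saved under pics/ and viewed, at most 10 in all, crops included, and the job is handed in when it is done.

Besides the shell and the picture viewer there is one more tool, called after "Emit:" by a JSON object that holds its "method" and its "body". send_rows: Moves the arm, as the interface text tells. Its arguments: {"type":"object","properties":{"deltas":{"type":"array","items":{"type":"array","items":{"type":"number","minimum":-1,"maximum":1}}},"newtons":{"type":"number"}},"required":["deltas"]}

```bash
mkdir -p pics
python3 - <<'E'
from workcell import *
import cv2,pickle
d={}
for n in("side","top"):
    f=grab_frame(n);d[n]=f;cv2.imwrite(f"pics/{n}0.png",f["img"][:,:,::-1])
pickle.dump(d,open("f0.pkl","wb"))
s=sense();print(s["t"],s["position"],s["tool_rot"],s["force"],s["grip_width"])
E
```

```text
0.1 [ 0.14592579 -0.55572733  0.21321523] [[ 9.67216146e-01  2.53954305e-01 -3.70665217e-04]
 [ 2.53954575e-01 -9.67214991e-01  1.49518323e-03]
 [ 2.11952639e-05 -1.54029749e-03 -9.99998814e-01]] [ 0.25379642 -0.37137256 -0.05752242] 0.09106027415650883
```

View pics/side0.png

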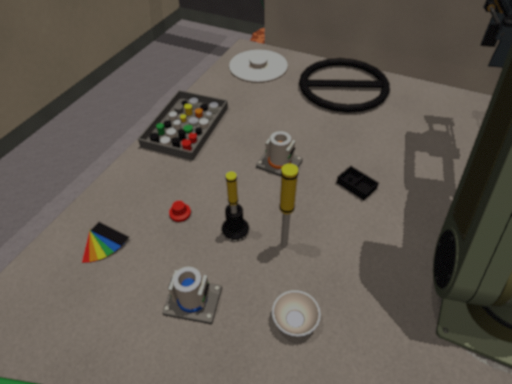

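View pics/top0.png

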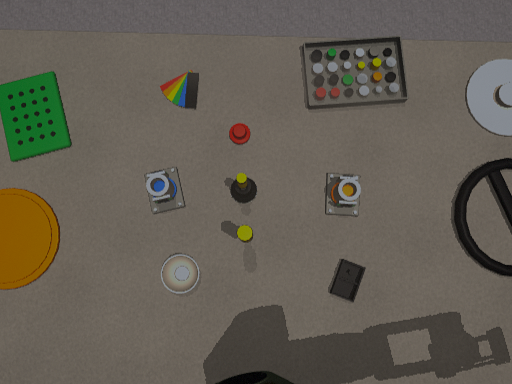

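Side view: the smaller yellow handle stands in the black holder at (232,178)/(235,228). A larger look-alike without a holder is at (289,175). The orange tower is at (280,150), the blue tower at (190,295), the bowl at (296,315) and the housing at (357,182). In the top view, the holder probe is at (241,178), the look-alike at (245,233) and the orange tower at (345,190). The smaller one, in the holder, fits the description; I'll confirm it in a crop.

Run:
```python
import pickle,cv2,numpy as np
d=pickle.load(open("f0.pkl","rb"))
a=d["side"]["img"][125:245,210:310];b=d["top"]["img"][160:250,220:370]
A=cv2.resize(a,None,fx=5,fy=5,interpolation=2)
B=cv2.resize(b,None,fx=5,fy=5,interpolation=2)
cv2.imwrite("pics/c1.png",A[:,:,::-1]);cv2.imwrite("pics/c2.png",B[:,:,::-1])
for n in d: 
  f=d[n];R=cv2.Rodrigues(np.array(f["rvec"]))[0];print(n,f["intrinsics"],(-R.T@np.array(f["tvec"]).ravel()))
```

```text
side [[394.60443595   0.         252.23586808]
 [  0.         394.60443595 197.79211673]
 [  0.           0.           1.        ]] [0.27078089 0.50120013 0.72517821]
top [[466.1075305    0.         257.58201668]
 [  0.         466.1075305  192.17823586]
 [  0.           0.           1.        ]] [0.38688511 0.0129313  1.12034457]
```

View pics/c1.png

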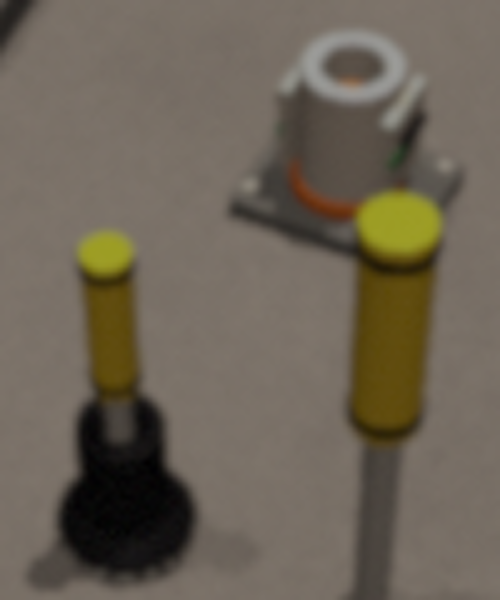

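View pics/c2.png

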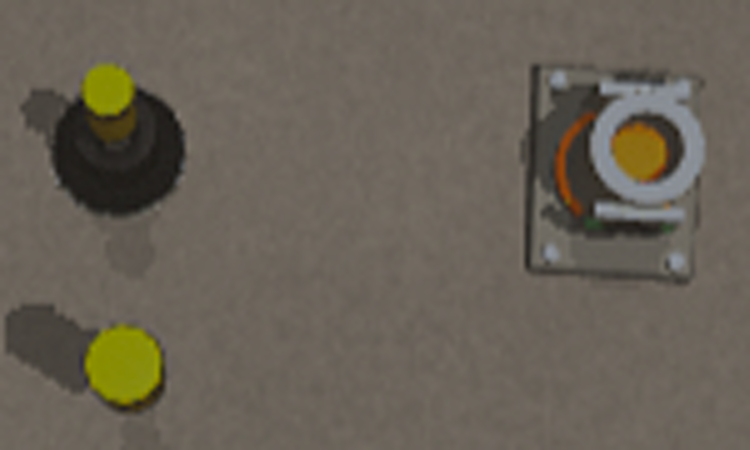

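The crop confirms it: the holder probe's handle (about 10 px wide) is clearly thinner than the look-alike's (about 15 px), so the holder one is the probe.

```bash
cat > h.py <<'E'
import pickle,cv2,numpy as np
d=pickle.load(open("f0.pkl","rb"))
K={n:np.array(f["intrinsics"]) for n,f in d.items()}
P={n:K[n]@np.c_[cv2.Rodrigues(np.array(f["rvec"]))[0],np.array(f["tvec"]).reshape(3,1)] for n,f in d.items()}
def proj(n,X):
    x=P[n]@np.r_[X,1]; return x[:2]/x[2]
def tri(s,t):
    X=cv2.triangulatePoints(P["side"],P["top"],np.float64(s).reshape(2,1),np.float64(t).reshape(2,1)).ravel();X=X[:3]/X[3]
    return X,proj("side",X)-s,proj("top",X)-t
def onz(n,uv,z):
    M=P[n]; A=np.c_[M[:,0],M[:,1],-np.r_[uv,1]]
    return np.linalg.solve(A,-(M[:,2]*z+M[:,3]))[:2]
E
python3 - <<'E'
from h import *
np.set_printoptions(precision=4,suppress=True)
cs=lambda x,y:np.array([210+x/5-.4,125+y/5-.4]); ct=lambda x,y:np.array([220+x/5-.4,160+y/5-.4])
for k,s,t in [("probetop",(106,254),(108,89)),("holderfoot",(127,510),(118,150)),("tower rim",(354,68),(648,147)),("big",(400,224),(124,362))]:
    print(k,*tri(cs(*s),ct(*t)))
for z in(.1,.18):print("side handle at z",z,onz("side",cs(116,384) if z==.1 else cs(106,254),z),"top",onz("top",ct(114,128) if z==.1 else ct(108,89),z))
print("foot",onz("top",ct(118,150),.005),onz("side",cs(127,510),.005))
print("rim",onz("top",ct(648,147),.09),onz("side",cs(354,68),.09))
# tower foot corners, top view, at z=.012
for c in [(533,66),(700,80),(690,280),(529,270)]: print("corner",onz("top",ct(*c),.012))
for n,uv in [("housing",(347,280)),("bowl",(180,273)),("cap",(240,133))]: print(n,onz("top",uv,.02))
# other yellow top-view blobs
for n in("top","side"):
    h=cv2.cvtColor(d[n]["img"],cv2.COLOR_RGB2HSV);m=cv2.inRange(h,(22,150,110),(35,255,255))
    c=cv2.connectedComponentsWithStats(m);print(n,[(s[4],p.round(2)) for s,p in zip(c[2][1:],c[3][1:]) if s[4]>25])
E
```

```text
probetop [0.5498 0.0469 0.18  ] [-0.6058 -0.1025] [0.1373 0.3912]
holderfoot [0.5492 0.0473 0.0164] [-0.3167 -0.0528] [0.0677 0.2042]
tower rim [ 0.5454 -0.1921  0.0897] [-0.471  -0.0778] [0.1014 0.3603]
big [0.4355 0.0358 0.2346] [-0.6698 -0.1103] [0.1122 0.4352]
side handle at z 0.1 [0.5502 0.0447] top [0.5471 0.0469]
side handle at z 0.18 [0.5487 0.0466] top [0.5507 0.0472]
foot [0.5513 0.0478] [0.5529 0.0398]
rim [ 0.5462 -0.1918] [ 0.5441 -0.192 ]
corner [ 0.5964 -0.1518]
corner [ 0.5916 -0.2325]
corner [ 0.4945 -0.2271]
corner [ 0.4974 -0.1502]
housing [ 0.343  -0.1999]
bowl [0.3494 0.1886]
cap [0.6878 0.0592]
top [(np.int32(55), array([376.6 ,  61.82])), (np.int32(38), array([361.08,  64.55])), (np.int32(116), array([174.6 ,  89.78])), (np.int32(80), array([241.  , 177.48])), (np.int32(66), array([347.3 , 190.41])), (np.int32(184), array([244.24, 232.42]))]
side [(np.int32(32), array([187.5 , 106.19])), (np.int32(170), array([289.21, 169.37])), (np.int32(63), array([230.67, 175.51])), (np.int32(159), array([ 97.31, 248.48]))]
```

Emit:
{"method": "send_rows", "body": {"deltas": [[0,0,-1,0,0,0.0272,0],[0,0,-1,0,0,0.0272,0],[0,0,-1,0,0,0.0272,0],[0,0,0,0,0,0,0],[0.64,-0.95,0,0,0,0,0],[0.64,-0.95,0,0,0,0,0],[0.64,-0.95,0,0,0,0,0],[0.64,-0.95,0,0,0,0,0]]}}

```text
t: 0.77
position: [0.2231, -0.4406, 0.3031]
tool_rot: [[1.0, 0.0, -0.0], [0.0, -1.0, 0.001], [-0.0, -0.001, -1.0]]
force: [0.5, 0.6, -0.6]
grip_width: 0.0916
gripper_force: 0.0
```

Emit:
{"method": "send_rows", "body": {"deltas": [[0.64,-0.95,0,0,0,0,0],[0.64,-0.95,0,0,0,0,0],[0.64,-0.95,0,0,0,0,0],[0.64,-0.95,0,0,0,0,0],[0.64,-0.95,0,0,0,0,0],[0.64,-0.95,0,0,0,0,0],[0.64,-0.95,0,0,0,0,0],[0.64,-0.95,0,0,0,0,0]]}}

```text
t: 1.43
position: [0.3766, -0.2123, 0.3035]
tool_rot: [[1.0, 0.001, -0.001], [0.001, -1.0, 0.0], [-0.001, -0.0, -1.0]]
force: [0.3, -0.0, 0.6]
grip_width: 0.0913
gripper_force: 0.0
```

Emit:
{"method": "send_rows", "body": {"deltas": [[0.64,-0.95,0,0,0,0,0],[0.64,-0.95,0,0,0,0,0],[0.64,-0.95,0,0,0,0,0],[0.64,-0.95,0,0,0,0,0],[0.64,-0.95,0,0,0,0,0],[0.64,-0.95,0,0,0,0,0],[0.64,-0.95,0,0,0,0,0],[0,0,0,0,0,0,0]]}}

```text
t: 2.1
position: [0.5131, -0.01, 0.3025]
tool_rot: [[1.0, 0.006, -0.0], [0.006, -1.0, 0.003], [-0.0, -0.003, -1.0]]
force: [-0.8, 0.5, 0.3]
grip_width: 0.0915
gripper_force: 0.0
```

Emit:
{"method": "send_rows", "body": {"deltas": [[0.6,-0.94,0,0,0,0,0],[0.6,-0.94,0,0,0,0,0],[0,0,0,0,0,0,0],[0,0,1,0,0,0,0],[0,0,1,0,0,0,0],[0,0,0.7,0,0,0,0],[0,0,0,0,0,0,0]]}}

```text
t: 2.68
position: [0.5428, 0.041, 0.2179]
tool_rot: [[1.0, 0.001, -0.011], [0.001, -1.0, -0.001], [-0.011, 0.001, -1.0]]
force: [-0.4, 0.0, -0.0]
grip_width: 0.0911
gripper_force: 0.0
```

Run:
```python
from workcell import *
import cv2
f=grab_frame("side");cv2.imwrite("pics/s1.png",cv2.resize(f["img"][90:250,170:370],None,fx=4,fy=3.75)[:,:,::-1][:600])
```

```text
(no output)
```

View pics/s1.png

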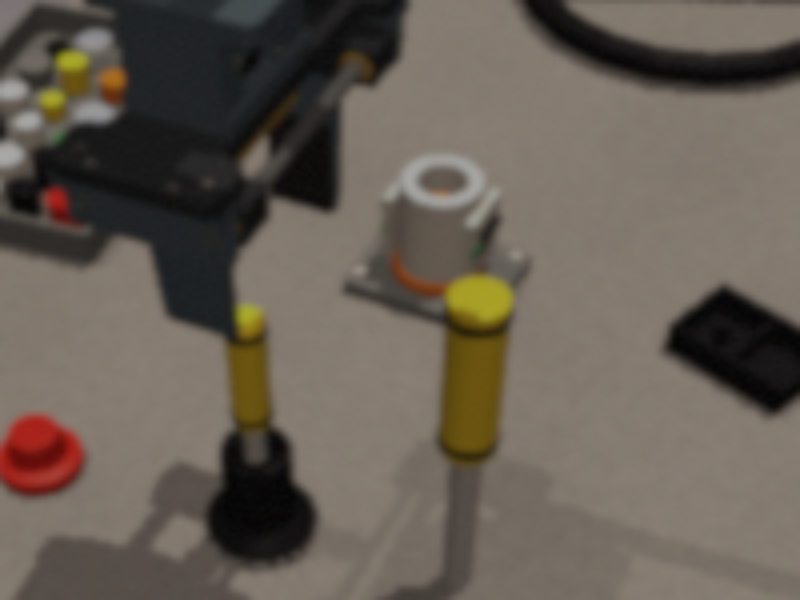

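The gripper straddles the probe, with the left finger at about (200,290) in this crop and the probe top at (248,318). The look-alike at (478,300) is well clear. I'll let the arm settle before lining up.

Emit:
{"method": "send_rows", "body": {"deltas": [[0,0,0,0,0,0,0],[0,0,0,0,0,0,0]]}}

```text
t: 2.9
position: [0.5476, 0.0415, 0.2248]
tool_rot: [[1.0, 0.0, 0.003], [0.0, -1.0, -0.0], [0.003, 0.0, -1.0]]
force: [0.3, 1.0, -0.4]
grip_width: 0.0909
gripper_force: 0.0
```

Emit:
{"method": "send_rows", "body": {"deltas": [[0.07,-0.17,0,0,0,0,0],[0,0,0.63,0,0,0,0],[0,0,0.63,0,0,0,0],[0,0,0.63,0,0,0,0],[0,0,0.63,0,0,0,0],[0,0,0.6,0,0,0,0],[0,0,0,0,0,0,0],[0,0,0,0,0,0,0]]}}

```text
t: 3.57
position: [0.549, 0.0472, 0.1298]
tool_rot: [[1.0, 0.001, 0.0], [0.001, -1.0, -0.0], [0.0, 0.0, -1.0]]
force: [-0.3, -0.3, 0.0]
grip_width: 0.0909
gripper_force: 0.0
```

Emit:
{"method": "send_rows", "body": {"newtons": 30, "deltas": [[0,0,0,0,0,0,0.5],[0,0,0,0,0,0,0.7],[0,0,0,0,0,0,0.8],[0,0,0,0,0,0,0.9],[0,0,0,0,0,0,1],[0,0,0,0,0,0,1],[0,0,0,0,0,0,1],[0,0,0,0,0,0,1]]}}

```text
t: 4.23
position: [0.5487, 0.047, 0.1293]
tool_rot: [[1.0, 0.0, 0.0], [0.0, -1.0, -0.0], [0.0, 0.0, -1.0]]
force: [-0.3, -0.0, 0.6]
grip_width: 0.0409
gripper_force: 0.0
```

Emit:
{"method": "send_rows", "body": {"deltas": [[0,0,0,0,0,0,1],[0,0,0,0,0,0,1],[0,0,0,0,0,0,1],[0,0,0,0,0,0,1],[0,0,0,0,0,0,1],[0,0,0,0,0,0,1]]}}

```text
t: 4.73
position: [0.5487, 0.047, 0.1293]
tool_rot: [[1.0, 0.0, -0.0], [0.0, -1.0, -0.0], [-0.0, 0.0, -1.0]]
force: [-0.2, -0.3, -0.1]
grip_width: 0.0212
gripper_force: 30.0
```

Emit:
{"method": "send_rows", "body": {"deltas": [[0,0,-0.5,0,0,0,1],[0,0,-0.5,0,0,0,1],[0,0,-0.5,0,0,0,1],[0,0,-0.5,0,0,0,1],[0,0,-0.6,0,0,0,1],[0,0,-0.7,0,0,0,1],[0,0,-0.7,0,0,0,1],[0,0,0,0,0,0,1]]}}

```text
t: 5.4
position: [0.5509, 0.0472, 0.2535]
tool_rot: [[1.0, 0.0, 0.008], [0.0, -1.0, 0.001], [0.008, -0.001, -1.0]]
force: [1.0, -1.2, 0.1]
grip_width: 0.0214
gripper_force: 30.0
```

Emit:
{"method": "send_rows", "body": {"deltas": [[0,0.5,0,0,0,0,1],[0,0.9,0,0,0,0,1],[0,0.9,0,0,0,0,1],[0,0.9,0,0,0,0,1],[0,0.8,0,0,0,0,1],[0,0,0,0,0,0,1],[0,0,0,0,0,0,1],[0,0,0,0,0,0,1]]}}

```text
t: 6.07
position: [0.5484, -0.0725, 0.2485]
tool_rot: [[1.0, 0.0, -0.001], [0.0, -1.0, 0.001], [-0.001, -0.001, -1.0]]
force: [-0.6, -0.2, -0.2]
grip_width: 0.0217
gripper_force: 30.0
```

Run:
```python
from workcell import *
import cv2,pickle
d={}
for n in("side","top"):d[n]=grab_frame(n)
pickle.dump(d,open("f1.pkl","wb"))
from h import proj
s=sense();p=s["position"];print(p)
u=proj("side",[p[0],p[1],p[2]-.06]).round().astype(int);print(u)
x0,y0=u[0]-60,u[1]-45;print(x0,y0)
cv2.imwrite("pics/s2.png",cv2.resize(d["side"]["img"][y0:y0+90,x0:x0+120],None,fx=6.6,fy=6.6,interpolation=2)[:,:,::-1])
```

```text
[ 0.54856029 -0.07199639  0.24888804]
[257 135]
197 90
```

View pics/s2.png

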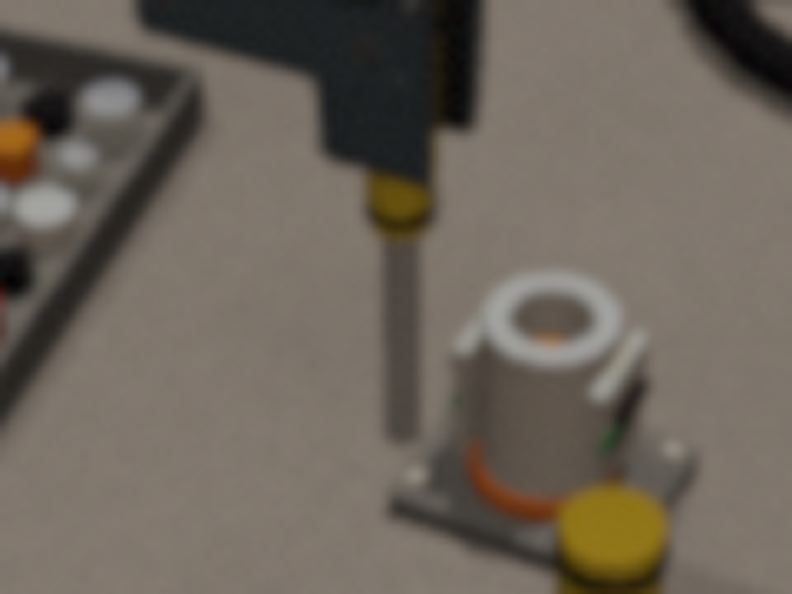

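The tip's lower edge is at crop (402,440), about pixel (257.5,155.2), and the shaft looks nearly vertical. I'll compare that with the prediction for a vertical probe, and re-measure the tower rim at crop (552,318).

Run:
```python
from h import *
np.set_printoptions(precision=4,suppress=True)
p=np.array([0.5486,-0.0722,0.2488]);c=lambda x,y:np.array([197+x/6.6-.42,90+y/6.6-.42])
for z in(.130,.22-.0):pass
print("tip pred",proj("side",p-[0,0,.119]),"meas",c(402,434)); print("shafttop pred",proj("side",p-[0,0,.029]),"meas",c(400,234))
print("tip at z.130",onz("side",c(402,434),.130),"shafttop z.22",onz("side",c(400,234),.22),"rim",onz("side",c(552,318),.09))
# rim by ellipse fit, top and side: bright grey-white
for n,R in(("top",(325,165,375,225)),("side",(262,128,300,150))):
    im=d[n]["img"];g=cv2.cvtColor(im,cv2.COLOR_RGB2HSV);x0,y0,x1,y1=R
    m=cv2.inRange(g[y0:y1,x0:x1],(0,0,135),(180,60,255))
    c_,_=cv2.findContours(m,cv2.RETR_EXTERNAL,2);k=max(c_,key=cv2.contourArea);e=cv2.fitEllipse(k);print(n,e, onz(n,np.array(e[0])+[x0,y0],.09))
# gripper position check via yellow in top not visible; print rim residual key disc
```

```text
tip pred [257.5649 156.1794] meas [257.4891 155.3376]
shafttop pred [257.2749 123.5309] meas [257.1861 125.0345]
tip at z.130 [ 0.5498 -0.0744] shafttop z.22 [ 0.5466 -0.0676] rim [ 0.5452 -0.1933]
top ((24.202306747436523, 22.89350128173828), (21.53859519958496, 23.321754455566406), 178.38035583496094) [ 0.5487 -0.1918]
side ((17.552978515625, 9.611661911010742), (12.764482498168945, 23.56547737121582), 85.21499633789062) [ 0.5469 -0.1931]
```

Emit:
{"method": "send_rows", "body": {"deltas": [[-0.1,0.5,0,0,0,0,1],[0,0.9,0,0,0,0,1],[0,0.9,0,0,0,0,1],[0,0.9,0,0,0,0,1],[0,0.8,0,0,0,0,1],[0,0,0,0,0,0,1],[0,0,0,0,0,0,1],[0,0,0,0,0,0,1]]}}

```text
t: 6.83
position: [0.5459, -0.1918, 0.2492]
tool_rot: [[1.0, 0.001, -0.0], [0.001, -1.0, 0.001], [-0.0, -0.001, -1.0]]
force: [0.1, -0.2, -1.5]
grip_width: 0.0218
gripper_force: 30.0
```

Run:
```python
from workcell import *
import cv2
from h import *
s=sense();p=s["position"];print(p,s["force"])
f=grab_frame("side")["img"];x0,y0=230,85
cv2.imwrite("pics/s3.png",cv2.resize(f[y0:y0+90,x0:x0+100],None,fx=6.6,fy=6.6,interpolation=2)[:,:,::-1])
print("tip pred",proj("side",p-[0,0,.119]),"rim",proj("side",[.5455,-.1923,.09]))
```

```text
[ 0.54585687 -0.19176782  0.24916305] [ 0.05142157 -0.16861162 -1.45355085]
tip pred [280.31673314 125.02446454] rim [279.92974291 137.9653028 ]
```

View pics/s3.png

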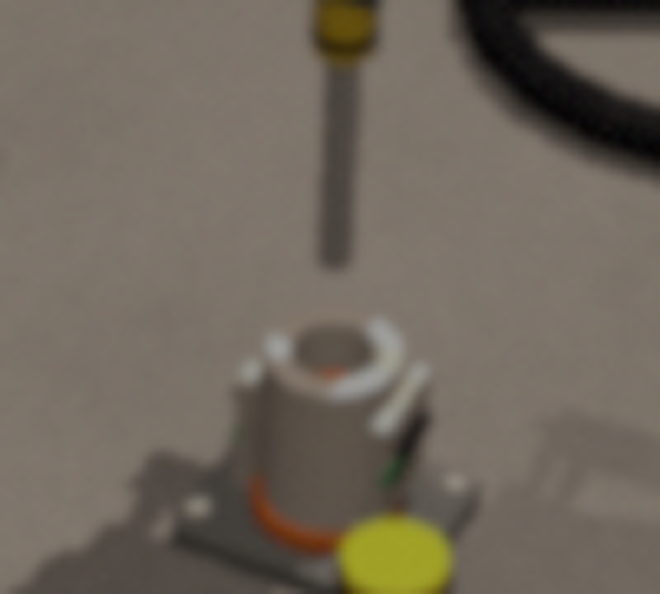

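The tip, at crop (335,262), sits right above the bore centre at (333,355). I'll lower it in stages.

Emit:
{"method": "send_rows", "body": {"deltas": [[0,0,0.3,0,0,0,1],[0,0,0.3,0,0,0,1],[0,0,0.3,0,0,0,1],[0,0,0.3,0,0,0,1],[0,0,0.3,0,0,0,1],[0,0,0.3,0,0,0,1],[0,0,0,0,0,0,1],[0,0,0,0,0,0,1]]}}

```text
t: 7.55
position: [0.5455, -0.1929, 0.1946]
tool_rot: [[1.0, 0.0, -0.001], [0.0, -1.0, 0.0], [-0.001, -0.0, -1.0]]
force: [-0.5, -0.0, -0.5]
grip_width: 0.0219
gripper_force: 30.0
```

Emit:
{"method": "send_rows", "body": {"deltas": [[0,0,0.1,0,0,0,1],[0,0,0.1,0,0,0,1],[0,0,0.1,0,0,0,1],[0,0,0,0,0,0,1],[0,0,0,0,0,0,1],[0,0,0,0,0,0,1]]}}

```text
t: 8.05
position: [0.5461, -0.1931, 0.1869]
tool_rot: [[1.0, 0.0, 0.001], [0.0, -1.0, -0.0], [0.001, 0.0, -1.0]]
force: [0.5, 0.0, 0.9]
grip_width: 0.0213
gripper_force: 30.0
```

Emit:
{"method": "send_rows", "body": {"deltas": [[0,0,0.1,0,0,0,1],[0,0,0,0,0,0,1],[0,0,0,0,0,0,1],[0,0,0,0,0,0,1]]}}

```text
t: 8.38
position: [0.5461, -0.1931, 0.1837]
tool_rot: [[1.0, 0.0, 0.001], [0.0, -1.0, -0.0], [0.001, 0.0, -1.0]]
force: [0.7, 0.1, 2.1]
grip_width: 0.0214
gripper_force: 30.0
```

Emit:
{"method": "send_rows", "body": {"deltas": [[0,0,0.1,0,0,0,1],[0,0,0,0,0,0,1],[0,0,0,0,0,0,1],[0,0,0,0,0,0,1]]}}

```text
t: 8.72
position: [0.546, -0.1931, 0.1806]
tool_rot: [[1.0, 0.0, 0.001], [0.0, -1.0, -0.0], [0.001, 0.0, -1.0]]
force: [-0.1, -0.6, 3.4]
grip_width: 0.0215
gripper_force: 30.0
```

Emit:
{"method": "send_rows", "body": {"deltas": [[0,0,0.1,0,0,0,1],[0,0,0,0,0,0,1],[0,0,0,0,0,0,1],[0,0,0,0,0,0,1]]}}

```text
t: 9.05
position: [0.546, -0.1931, 0.1776]
tool_rot: [[1.0, 0.0, 0.001], [0.0, -1.0, -0.0], [0.001, 0.0, -1.0]]
force: [0.9, 0.1, 5.0]
grip_width: 0.0218
gripper_force: 30.0
```

Run:
```python
from workcell import *
import cv2,numpy as np
fs=[];ps=[]
for i in range(8):
    f=grab_frame("side")["img"];s=sense();fs.append(s["force"]);ps.append(s["position"])
print(np.mean(fs,0),np.std(fs,0),np.mean(ps,0),s["t"])
cv2.imwrite("pics/s4.png",cv2.resize(f[120:195,250:330],None,fx=8,fy=8,interpolation=2)[:,:,::-1])
```

```text
[ 0.84413765 -0.69677095  4.68334202] [0.48730174 0.42430531 0.44061744] [ 0.54595677 -0.1930862   0.17750307] 9.45
```

View pics/s4.png

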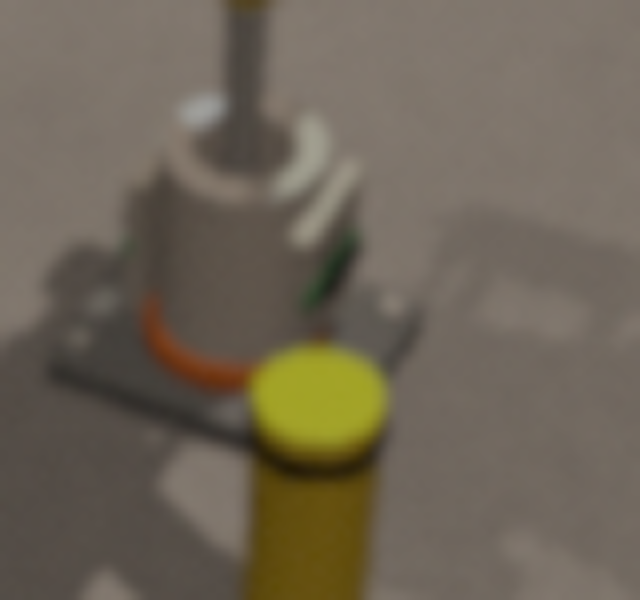

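The dark pointer at (335,270) lies between green at (347,245) and (312,295), so it's in the green band. The force suggests about 9 to 10 mm of travel, so I'll add 1.2 mm to centre it.

Emit:
{"method": "send_rows", "body": {"deltas": [[0,0,0.04,0,0,0,1],[0,0,0,0,0,0,1],[0,0,0,0,0,0,1],[0,0,0,0,0,0,1]]}}

```text
t: 9.78
position: [0.5459, -0.1931, 0.1763]
tool_rot: [[1.0, 0.0, 0.0], [0.0, -1.0, -0.0], [0.0, 0.0, -1.0]]
force: [1.1, -0.5, 5.6]
grip_width: 0.0212
gripper_force: 30.0
```

Run:
```python
from workcell import *
import cv2,numpy as np
fs=[]
for i in range(10):
    f=grab_frame("side")["img"];s=sense();fs.append(s["force"])
print(np.mean(fs,0),s["position"],s["gripper_force"],s["t"])
cv2.imwrite("pics/s5.png",cv2.resize(f[138:165,262:300],None,fx=20,fy=20,interpolation=2)[:,:,::-1])
```

```text
[ 0.81189608 -0.47647229  5.35248584] [ 0.54594048 -0.19307595  0.17632852] 30.00121235847473 10.2833
```

View pics/s5.png

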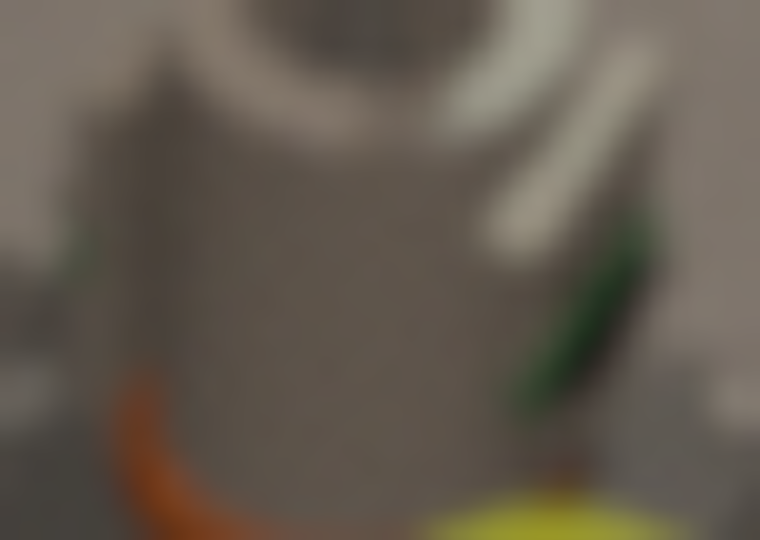

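The pointer lies against the green band, at about (590,330). Geometry gives about 11 mm of travel and force gives about 10.5 mm, so I'm handing it in.

```bash
python3 -c "
from workcell import *
print(job_done())"
```

```text
the job is handed in; nothing more can be done
None
```

I handed the job in with the probe still gripped, its tip holding the orange key down about 10.5–11 mm and the pointer in the green band; no verdict came back.

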